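Shake out the small polishing balls from the turret dispenser

TASK

Set the steel tray flat on the bench under the dispenser, its middle below the drum's front face on the side that it tips to, and turn the perforated cap (by its square post) until its single round hole lies over the ball chamber at the drum's front; with the tray in place and the hole lined up, crank the drum all the way over so that the three small balls drop into the tray while the large one stays inside. Then crank the drum back fully upright, with the cap left at that hole and the balls at rest in the tray, and leave everything else on the bench undisturbed.

Things in the scene. Friction and masses are not known exactly. Their poses are not given: they have to be found in the camera images.
- stand: Dispenser stand, fixed: two dark steel uprights 185 mm tall, feet 130 mm long, 120 mm clear width between the feet; 10 mm high cross bar at x +49..+63. Origin on the bench below the drum's hinge; -x is the front, roughly towards the robot, where the drum pours; y left. Upright, the grey drum fills x -56..+42, y -32..+32, z 135..202 mm, so the tray must slide in low from the front.
- hinge (a point): Drum's hinge axis, midway between the uprights, 165 mm above the bench, along the stand's y. Tipping, nothing of the drum comes lower than 85 mm. Balls drop 10 to 85 mm in front of this point, on the centre line: the tray's origin belongs 50 mm in front of it (stand x = -50, y = 0; 20 mm either way will do).
- drum (a joint): Drum tip angle, rad: 0 upright (start), 2.2 fully tipped forward (126 deg, end stop). Stiff enough to stay where it is left: about 0.3 N m, i.e. 4 to 6 N at the crank. Balls start to run out beyond about 1.8; if one hangs back, rock the drum and tip again.
- crank_grip (a point): Middle of the crank's round steel bar, 12 mm thick, parallel to the hinge axis, at stand y -82 to -150 mm (right side); this point at y = -118, 65 mm from the axis. Rigid with the drum: drum upright, it is 1.1 rad behind the vertical (x +58, 29 mm above the axis); it swings over the top to 1.1 rad in front when fully tipped. The bar may turn in the fingers.
- cap (a joint): Angle of the perforated cap on the drum, rad, positive anticlockwise seen from above; 0 puts the single round hole exactly over the chamber at the drum's front (-x of the stand). Limits -2.6 to 2.6; light friction (0.04 N m) keeps it where it is left. Within 0.1 of 0 is well aligned.
- cap_post (a point): On the cap's axis in its grip: a black upright square post 14 x 14 mm, 30 mm tall; this point is 20 mm above the cap's flat top (which is 207 mm above the bench, drum upright). The point's axes turn with the cap, square to the post's faces. The post stands straight above the hinge; the cap is an aluminium disc, 112 mm across, with a round hole, an oblong window and a row of three 8 mm pin holes.
- round_hole (a point): Centre of the cap's single round hole, 21 mm in diameter, 41 mm from the cap's axis, on the cap's top: passes the small balls and not the large one.
- window (a point): Centre of the cap's large oblong window, 27 x 40 mm: it would let every ball out.
- chamber (a point): Centre of the ball chamber inside the drum, in its front half (x = -50 to -6 mm, 17 to 28 mm wide, 62 mm deep, open at the top except for the cap over it).
- small1: Small steel ball, 14 mm, 11 g, origin at its centre; starts in the chamber.
- small2: Small steel ball as small1.
- small3: Small steel ball as small1.
- big: Large steel ball, 22 mm, 44 g, origin at its centre; starts in the chamber and must stay there.
- tray: Open square steel tray, outside 98 x 98 mm, walls 35 mm high and 4 mm thick, 0.22 kg, loose. Origin under its middle. On its -x side stands an upright grip tab joined to the wall by a low bridge. It starts on the bench well left or right of the dispenser.
- tray_tab (a point): Grip point of the tray's tab, 79 mm from the tray's middle on its -x side, 70 mm above its underside. The tab is 10 mm thick along the tray's x, 36 mm wide along y, its top 85 mm above the underside; 25 mm of clear space between tab and tray wall.
- parts_bin: Bystander: yellow open bin 100 x 85 x 50 mm, on the other side of the dispenser from the tray's start. Origin under its middle.
- jar: Bystander: small clear jar with a white lid, 42 mm diameter, 70 mm tall, beside the way in to the dispenser on the left. Origin under its middle.
- cast: Bystander: plaster dental cast, 56 x 46 x 27 mm, beside the way in on the right. Origin under its middle.
- bur_block: Bystander: black block 30 x 60 x 22 mm with upright burs, 51 mm tall in all. Origin under its middle.
- bottle: Bystander: amber bottle, 52 mm diameter, 130 mm tall. Origin under its middle.
- brush: Bystander: brush lying on the bench, 160 mm long.
- cup: Bystander: small steel bowl, 64 mm across, 55 mm tall. Origin under its middle.
Things that resemble listed ones, but are neither listed nor needed, are in the scene too. What is shaped like the tray but pink is not meant.

How it is judged:
By the outcome, as a careful person would: the job done as asked, in the order asked, and still so for the second after the job is handed in, with the robot touching nothing.
It also fails if it takes over 72 s, if anything falls off the work surface, if the arm or the gripper's body presses on something with over 40 N, if the wrist force passes 120 N, or if a joint passes its speed limit or range.

ROBOT

A 6-joint arm with a two-finger parallel gripper is mounted at the origin on the work surface. World frame = base frame: x ahead of the robot, y to its left, z up, the work surface at z = 0. Lengths are in m, angles in degrees, forces in N, time in s.
With the tool pointing down it reaches from about 0.25 to 0.725 m from the base axis. Payload 9.7 kg.
Tool frame: the origin (TCP) lies on the centre line of the jaws, within the pads' length; the fingertips stand 17 mm ahead of it and the grasp point (between the pads) lies 2 mm behind it (bot.tip_extent is the distance from the TCP to the fingertips, in m); z points along the fingers, y is the line along which they close (so a half turn about z gives the same grasp; the last joint's range is limited). The gripper opens to 85 mm and grips with 20 to 120 N. Pads are 22 mm wide; open, the fingers measure 114 mm over their backs; the gripper's body (76 mm by 85 mm) begins 54 mm behind the grasp point. The pads swing forward as they close: fully open they stand 13 mm farther back than shut.
Start: joints at [-65.26, 4.979, 10.078, 95.1, 0, 90], TCP at [0.23, -0.5, 0.248] pointing down, gripper open.
Joint ranges: [-179.16, 179.16], [-48.56, 103.87], [-65.8, 70.77], [-126.05, 130.52], [-82.76, 87.17], [-180, 180]. Speed limits (degrees/s): [127.2, 127.2, 147.25, 180, 180, 180].

INTERFACE

Orientations are given as [roll, pitch, yaw] about the fixed x, y, z axes, in that order (R = Rz(yaw) Ry(pitch) Rx(roll)).
In Python, from workcell import bot gives the robot as it stands.
- The arm moves only by the tool carry_out, never from a script. Its argument "moves" is text: rows parted by semicolons, each of 7 numbers parted by spaces: the shift along the tool's x, y, z in mm, then the turn, a rotation vector about the tool's x, y, z in degrees, then the finger opening in mm, from 0 to 85.4. A call has 1 to 20 rows; each row is the pose to reach, as a shift and turn from the pose commanded when the call began, along the tool's axes at that moment; what a row does not reach only later rows make up. A row lasts 1/10 s, in which the tool goes at most 50 mm and 8.59 degrees, less where a joint would pass 70% of its speed; a pose out of reach is approached as far as the arm can. A call with a gripper value outside its range is refused whole. The fingers move at their own pace and stop on an object; "force" is the grip in N (left out, the last holds). Time passes only in rows, so rows that repeat a pose let the fingers close. It gives the time, the measured TCP pose, the force, the opening and the grip force at its end, in the units of the state.
- bot.get_obs(): the state, without advancing time (a new reading comes with each control period).
- bot.camera(name): name is "side" or "top"; returns a dict with "img" (480x640x3 uint8, red, green, blue), "mtx" (3x3 intrinsics, pixels), "position" and "orientation" of the camera in the world. Camera axes: x right, y up, looking along -z (the intrinsics and any distortion apply to the point x, -y, -z); pixel columns grow to the right and rows downward; lengths in m; the calibration is good to about 2 mm. A picture is of the moment at which its call begins. There is no depth.
- bot.job_done(): hands the job in; it is judged then, once.
The state is a dict: "time": time; "q": joint angles; "qd": joint speeds; "joint_efforts": joint torques, N m; "ee_pos": TCP position; "tcp_rot": TCP orientation; "wrist_force": force on the tool from outside, world axes, zero at the start; "torque": the same for the moment, N m; "opening": finger opening in m; "grasp_force": force on a finger pad.
Only numpy, scipy, OpenCV 4.12 (cv2) and the standard library are available. Lean on these libraries where they do the work, as an engineer would, in place of code of your own. Each camera call takes 0.05 s, during which the arm holds its last target. There are 200 camera calls.

## Working session

There is one attempt and no reset: what is moved stays moved. The work goes in short steps, Python scripts to look and compute and a tool call to move; the robot and the scene stay as the last step left them, time stands still between calls to the robot, and variables do not carry over. Pictures are saved under pics/ and viewed, at most 10 in all, crops included, and the job is handed in when it is done.

Besides the shell and the picture viewer there is one more tool, called after "Emit:" as name(argument=value, ...) on one line, values as JSON. carry_out: Moves the arm, as the interface text tells. Its arguments: {"type":"object","properties":{"moves":{"type":"string"},"force":{"type":"number"}},"required":["moves"]}

```bash
mkdir -p pics; cat > h.py <<'E'
import numpy as np, cv2
from scipy.spatial.transform import Rotation as R
from workcell import bot
def shot(n,f=None):
    c=bot.camera(n)
    if f: cv2.imwrite('pics/'+f,c['img'][:,:,::-1])
    return c
def rot(c):
    o=np.array(c['orientation'],float)
    if o.shape==(3,3): return o
    return R.from_euler('xyz',o,degrees=True).as_matrix() if o.size==3 else R.from_quat(o).as_matrix()
def ray(c,u,v):
    d=np.linalg.inv(np.array(c['mtx']))@[u,v,1]
    return np.array(c['position']),rot(c)@(d*[1,-1,-1])
def onz(c,u,v,z):
    p,d=ray(c,u,v); return p+d*(z-p[2])/d[2]
def proj(c,P):
    q=rot(c).T@(np.array(P)-c['position'])*[1,-1,-1]
    w=np.array(c['mtx'])@q; return w[:2]/w[2]
def two(c1,a,c2,b):
    p,d=ray(c1,*a);q,e=ray(c2,*b)
    s=np.linalg.lstsq(np.c_[d,-e],q-p,rcond=None)[0]
    x,y=p+d*s[0],q+e*s[1]; return (x+y)/2,np.linalg.norm(x-y)
E
python3 - <<'E'
from h import *
for n in('top','side'):
    c=shot(n,n+'0.png'); print({k:v for k,v in c.items() if k!='img'})
print(bot.get_obs())
E
```

```text
{'mtx': array([[595.95358831,   0.        , 314.35442093],
       [  0.        , 595.95358831, 240.69556628],
       [  0.        ,   0.        ,   1.        ]]), 'position': array([0.28039017, 0.14707967, 1.85236969]), 'orientation': array([  9.62163727,  -1.07725566, -89.27466501])}
{'mtx': array([[521.95509419,   0.        , 323.46318698],
       [  0.        , 521.95509419, 240.9200571 ],
       [  0.        ,   0.        ,   1.        ]]), 'position': array([1.08706651, 1.00497641, 1.10888592]), 'orientation': array([ 46.84765377,   0.14824372, 148.11895053])}
{'time': 0.1, 'q': array([-6.52612712e+01,  5.00894228e+00,  1.00396691e+01,  9.50981286e+01,
       -9.13240195e-05,  9.00020469e+01]), 'qd': array([ 0.02882336, -0.02283623,  0.09195429, -0.03674866,  0.03311219,
        0.01734005]), 'joint_efforts': array([ 1.15758306e-03, -5.21560800e+01,  4.65653121e+01,  1.60541735e-02,
        6.61340141e-05, -8.73083280e-06]), 'ee_pos': array([ 0.23009319, -0.49937009,  0.24765045]), 'tcp_rot': array([-1.79932598e+02,  9.37319107e-05,  2.47366820e+01]), 'wrist_force': array([0.74725301, 0.31388211, 0.22897489]), 'torque': array([ 0.04647977, -0.03012714,  0.02837541]), 'grasp_force': 0.0, 'opening': 0.08525582203742675}
```

View pics/top0.png

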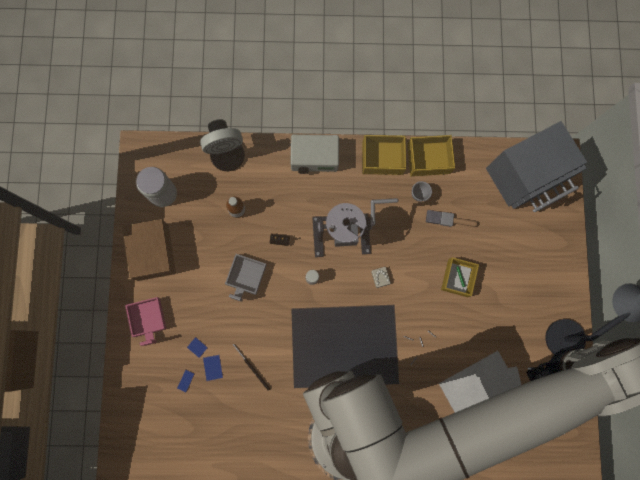

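View pics/side0.png

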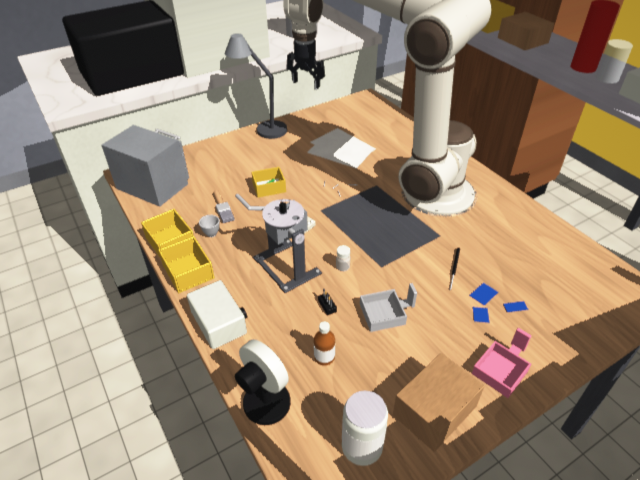

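The tray is the grey one at top (247,274), with its tab at about (237,294). The pink one at (145,318) is the lookalike. The dispenser is at (345,228), the jar at (313,277) and the cast at (381,277). I'll confirm this in one enlarged crop.

```bash
python3 - <<'E'
from h import *
t=shot('top')['img'][:,:,::-1];s=shot('side')['img'][:,:,::-1]
a=cv2.resize(t[185:305,215:415],(800,480),interpolation=cv2.INTER_CUBIC)
a=cv2.resize(t[190:305,220:400],(480,307),interpolation=cv2.INTER_CUBIC)
b=cv2.resize(s[190:290,235:325],(400,444)[::1],interpolation=cv2.INTER_CUBIC)
im=np.zeros((600,800,3),np.uint8)
im[:293,:400]=cv2.resize(t[195:268,300:400],(400,292),interpolation=cv2.INTER_CUBIC)[:292].repeat(1,0) if 0 else cv2.resize(t[195:268,300:400],(400,293),interpolation=cv2.INTER_CUBIC)
im[:300,400:]=cv2.resize(t[245:308,220:304],(400,300),interpolation=cv2.INTER_CUBIC)
im[300:,:400]=cv2.resize(s[185:260,230:330],(400,300),interpolation=cv2.INTER_CUBIC)
im[300:,400:]=cv2.resize(s[270:345,345:445],(400,300),interpolation=cv2.INTER_CUBIC)
cv2.imwrite('pics/crop1.png',im)
E
```

```text
(no output)
```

View pics/crop1.png

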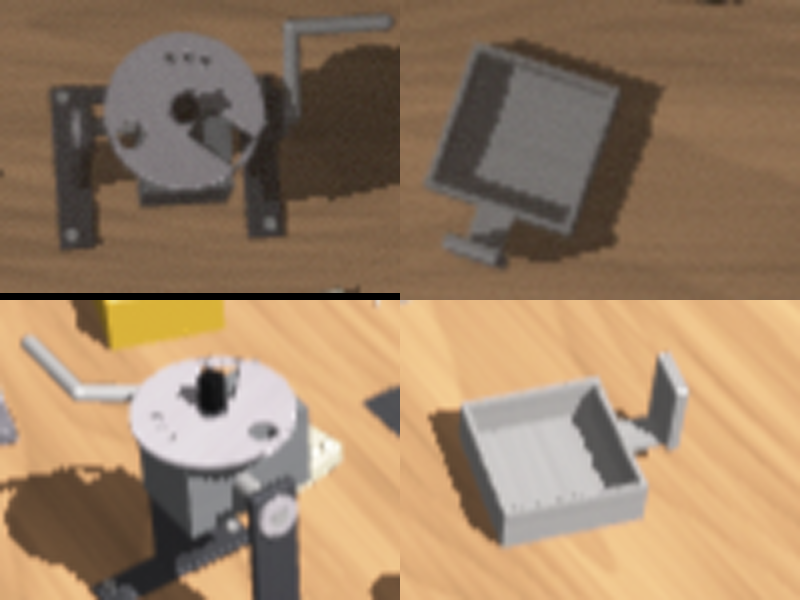

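The crop confirms the grey tray with its tab on the near-left side. The cap's round hole is on the left-front at top (332.5,228.3), the window on the right-front, the post at (346.8,222), and the crank bar runs from (372.5,201) to (397.5,200).

```bash
python3 - <<'E'
from h import *
np.set_printoptions(precision=4,suppress=True)
t=shot('top');s=shot('side')
A=lambda x,y:(300+x/4-.4,195+y/4-.4)
B=lambda x,y:(220+(x-400)/4.762-.4,245+y/4.762-.4)
S=lambda x,y:(230+x/4-.4,185+(y-300)/4-.4)
def disc(c,lo,hi,box):
    pass
cc=onz(t,*A(186,110),.207);print('disc',cc)
ed=[A(105,110),A(266,110),A(186,32),A(186,188)]
print('disc edges',[onz(t,*e,.207) for e in ed])
print('post/disc two-view', two(t,A(187,106),s,S(211,372)))
h=onz(t,*A(130,133),.207);print('hole',h,two(t,A(130,133),s,S(265,431)))
print('pins',onz(t,*A(188,57),.207), 'win',onz(t,*A(225,140),.207))
print('hinge side disc centre',onz(s,*S(213,410),.207))
b1=onz(t,*A(292,25),.194);b2=onz(t,*A(390,20),.194);print('bar',b1,b2, 'yaw',np.degrees(np.arctan2(b1[0]-b2[0],-(b1[1]-b2[1])))*-1+0)
print('bar side',[onz(s,*S(*p),.194) for p in ((78,393),(26,340))])
f=[onz(t,*A(*p),.01) for p in((60,248),(96,246),(250,237),(286,235),(52,90))]
print('feet',f, 'mid',(f[0]+f[3])/2)
bo=[onz(t,*A(*p),.01) for p in((72,234),(268,224))];print('bolts',bo,'yaw',np.degrees(np.arctan2(*( (bo[0]-bo[1])[:2])))*-1)
k=[onz(t,*B(*p),.035) for p in((478,45),(618,90),(575,235),(428,185))]
print('tray',k,np.mean(k,0),[np.linalg.norm(k[i]-k[i-1]) for i in range(4)])
for i,j in((0,3),(1,2),(3,2),(0,1)): d=k[i]-k[j];print(np.degrees(np.arctan2(d[1],d[0])))
tb=[onz(t,*B(*p),.085) for p in((445,240),(503,263))];print('tab',tb,np.mean(tb,0))
ts=[onz(s,*(345+(x-400)/4-.4,270+(y-300)/4-.4),.085) for x,y in((663,355),(686,393))];print('tabside',ts)
ks=[onz(s,*(345+(x-400)/4-.4,270+(y-300)/4-.4),.035) for x,y in((463,404),(597,378),(647,488),(504,517))];print('trayside',ks,np.mean(ks,0))
def blob(c,n,u,v,z): pass
for n,u,v,z in(('jar',312,274,.07),('cast',381,277,.027),('bur',280,239,.03),('bottle',234,204,.13),('cup',422,190,.055)):print(n,onz(t,u,v,z))
E
```

```text
disc [0.6143 0.0309 0.207 ]
disc edges [array([0.6134, 0.088 , 0.207 ]), array([ 0.6152, -0.0256,  0.207 ]), array([0.6707, 0.0311, 0.207 ]), array([0.5586, 0.0307, 0.207 ])]
post/disc two-view (array([0.6116, 0.0319, 0.2379]), np.float64(0.0017644116831174372))
hole [0.5972 0.0702 0.207 ] (array([0.5961, 0.0709, 0.2083]), np.float64(0.0019235080983151423))
pins [0.6526 0.0296 0.207 ] win [0.5933 0.0033 0.207 ]
hinge side disc centre [0.6136 0.0329 0.207 ]
bar [ 0.6802 -0.0457  0.194 ] [ 0.6851 -0.116   0.194 ] yaw 176.03037043356863
bar side [array([ 0.6768, -0.0464,  0.194 ]), array([ 0.6821, -0.1191,  0.194 ])]
feet [array([0.5428, 0.115 , 0.01  ]), array([0.5448, 0.0869, 0.01  ]), array([ 0.5538, -0.0335,  0.01  ]), array([ 0.5558, -0.0618,  0.01  ]), array([0.6687, 0.1229, 0.01  ])] mid [0.5493 0.0266 0.01  ]
bolts [array([0.554 , 0.1058, 0.01  ]), array([ 0.5643, -0.0477,  0.01  ])] yaw 3.8354744362826763
tray [array([0.5435, 0.3572, 0.035 ]), array([0.5156, 0.2662, 0.035 ]), array([0.4219, 0.2912, 0.035 ]), array([0.4525, 0.386 , 0.035 ])] [0.4834 0.3252 0.035 ] [np.float64(0.09544002490194053), np.float64(0.09519769794609706), np.float64(0.09699384196880467), np.float64(0.09966941092198466)]
-17.558568249591687
-14.914900970359668
72.09915713491266
72.9561403731568
tab [array([0.4137, 0.3677, 0.085 ]), array([0.4   , 0.3313, 0.085 ])] [0.4069 0.3495 0.085 ]
tabside [array([0.4046, 0.3367, 0.085 ]), array([0.4129, 0.3706, 0.085 ])]
trayside [array([0.5141, 0.2674, 0.035 ]), array([0.4229, 0.2968, 0.035 ]), array([0.4537, 0.39  , 0.035 ]), array([0.5464, 0.3599, 0.035 ])] [0.4843 0.3285 0.035 ]
jar [0.4814 0.1232 0.07  ]
cast [ 0.4801 -0.0902  0.027 ]
bur [0.5934 0.2233 0.03  ]
bottle [0.679  0.3573 0.13  ]
cup [ 0.751  -0.2162  0.055 ]
```

Hinge is at (0.614,0.0315), stand yaw is 3.9°, and the cap is at about -69°. The bar, feet, disc and tray sizes all agree with the data given. The tray tab is at (0.4075,0.351) with yaw -17.3°. Moving above the tab now.

Emit:
carry_out(moves="26 -35 0 0 0 -2.4 50;52 -70 0 0 0 -4.8 50;78 -105 0 0 0 -7.2 50;103 -140 0 0 0 -9.6 50;129 -174 0 0 0 -12 50;155 -209 0 0 0 -14.4 50;181 -244 0 0 0 -16.8 50;207 -279 0 0 0 -19.2 50;233 -314 0 0 0 -21.6 50;258 -349 0 0 0 -24 50;284 -384 0 0 0 -26.4 50;310 -419 0 0 0 -28.8 50;336 -453 0 0 0 -31.2 50;362 -488 0 0 0 -33.6 50;388 -523 0 0 0 -36 50;414 -558 10 0 0 -38.4 50;440 -593 20 0 0 -40.8 50;466 -628 30 0 0 -43.2 50;491 -663 40 0 0 -45.6 50;517 -698 50 0 0 -48 50", force=80)

```text
time: 2.3
ee_pos: [0.4075, 0.3527, 0.1978]
tcp_rot: [180.0, -0.0, 72.9]
wrist_force: [0.7, -0.5, 0.9]
opening: 0.05
grasp_force: 0.0
```

```bash
cat >> h.py <<'E'
def go(x,y,z,yaw):
    o=bot.get_obs();r=R.from_euler('xyz',o['tcp_rot'],degrees=True)
    d=r.inv().apply(np.array([x,y,z])-o['ee_pos'])*1e3
    w=(r.inv()*R.from_euler('xyz',[180,0,yaw],degrees=True)).as_rotvec(degrees=True)
    print('t',o['time'],'pos',o['ee_pos'].round(4),o['tcp_rot'].round(1),'shift',d.round(1),'turn',w.round(2),'F',o['wrist_force'].round(1),'op',o['opening'],o['grasp_force'])
E
python3 -c "
from h import *
go(.4075,.351,.068,72.7)"
```

```text
t 2.3 pos [0.4075 0.3527 0.1978] [180.   -0.   72.9] shift [ -1.7   0.5 129.8] turn [ 0.01 -0.01  0.16] F [ 0.7 -0.5  0.9] op 0.04998167855202766 0.0
```

Emit:
carry_out(moves="0 0 25 0 0 0 50;0 0 55 0 0 0 50;0 0 85 0 0 0 50;0 0 110 0 0 0 50;0 0 124 0 0 0 50;0 0 130 0 0 0 50;0 0 130 0 0 0 20;0 0 130 0 0 0 0;0 0 130 0 0 0 0;0 0 130 0 0 0 0;0 0 130 0 0 0 0;0 0 130 0 0 0 0;0 0 126 0 0 0 0;0 0 120 0 0 0 0;0 0 120 0 0 0 0", force=90)

```text
time: 3.8
ee_pos: [0.4079, 0.3511, 0.0793]
tcp_rot: [180.0, -0.1, 72.7]
wrist_force: [0.6, 0.1, -0.9]
opening: 0.0089
grasp_force: 87.9
```

```bash
python3 -c "
from h import *
a=shot('top')['img'][:,:,::-1];b=shot('side')['img'][:,:,::-1]
cv2.imwrite('pics/g1.png',np.hstack([cv2.resize(a[220:320,190:290],(400,400)),cv2.resize(b[250:350,340:440],(400,400))]))
go(.375,.016,.153,93.9)"
```

```text
t 3.9 pos [0.4077 0.3508 0.0784] [180.   -0.   72.7] shift [-329.4   68.2  -74.6] turn [ 0.000e+00 -1.000e-02 -2.116e+01] F [-0.   0.3 -1.3] op 0.008581096607339744 87.86398530006409
```

View pics/g1.png

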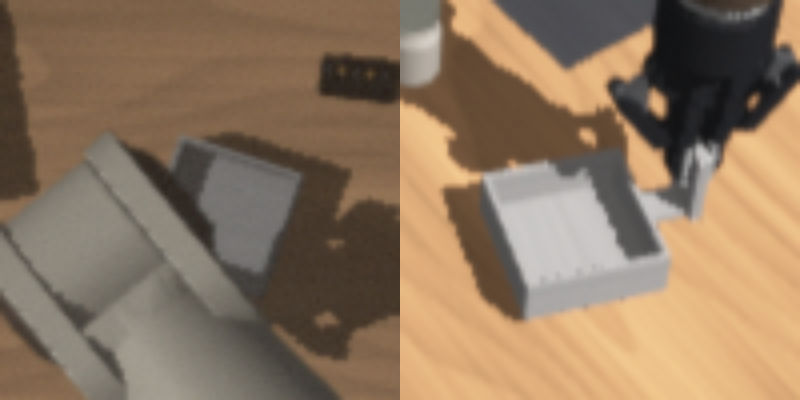

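The tab is held between the pads and the tray appears lifted and level. Next I'll lift it clear of the jar and carry it round to the front.

Emit:
carry_out(moves="0 0 -15 0 0 0 0;0 0 -35 0 0 0 0;0 0 -55 0 0 0 0;0 0 -68 0 0 0 0;-10 3 -75 0 0 -1 0;-30 6 -75 0 0 -2 0;-55 12 -75 0 0 -4 0;-80 17 -75 0 0 -6 0;-105 22 -75 0 0 -7.5 0;-130 27 -75 0 0 -9 0;-155 32 -75 0 0 -10.5 0;-180 37 -75 0 0 -12 0;-205 42 -75 0 0 -13.5 0;-230 48 -75 0 0 -15 0;-255 53 -75 0 0 -17 0;-280 58 -75 0 0 -19 0;-300 62 -75 0 0 -20 0;-316 66 -75 0 0 -21 0;-326 68 -75 0 0 -21.2 0;-329 68 -75 0 0 -21.2 0")

```text
time: 5.9
ee_pos: [0.3748, 0.0156, 0.1538]
tcp_rot: [180.0, 0.0, 93.9]
wrist_force: [0.5, 0.1, -1.8]
opening: 0.0087
grasp_force: 87.9
```

```bash
python3 -c "
from h import *
a=shot('top')['img'][:,:,::-1];b=shot('side')['img'][:,:,::-1]
cv2.imwrite('pics/g2.png',np.hstack([cv2.resize(a[190:340,280:430],(400,400)),cv2.resize(b[170:320,240:390],(400,400))]))
go(.375,.016,.08,93.9);go(.4852,.0227,.069,93.9)"
```

```text
t 6.0 pos [0.3748 0.0163 0.1536] [180.   -0.   93.9] shift [-0.3  0.1 73.6] turn [ 0.01 -0.   -0.02] F [-0.1 -0.3 -2.1] op 0.008781047699046142 87.91847705841064
t 6.0 pos [0.3748 0.0163 0.1536] [180.   -0.   93.9] shift [ -1.1 110.5  84.6] turn [ 0.01 -0.   -0.02] F [-0.1 -0.3 -2.1] op 0.008781047699046142 87.91847705841064
```

View pics/g2.png

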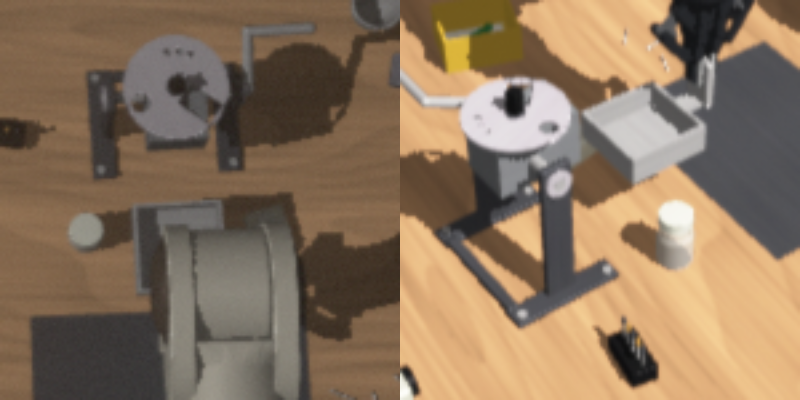

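The tray is lifted level, in line in front of the stand, clear of the jar and cast. Lowering it and sliding it in.

Emit:
carry_out(moves="0 0 15 0 0 0 0;0 0 40 0 0 0 0;0 0 60 0 0 0 0;0 0 72 0 0 0 0;0 3 76 0 0 0 0;0 15 76 0 0 0 0;0 33 76 0 0 0 0;0 51 76 0 0 0 0;0 69 76 0 0 0 0;0 87 76 0 0 0 0;-1 101 76 0 0 0 0;-1 109 77 0 0 0 0;-1 111 80 0 0 0 0;-1 111 83 0 0 0 0;-1 111 85 0 0 0 0;-1 111 86 0 0 0 0;-1 111 86 0 0 0 0;-1 111 86 0 0 0 32;-1 111 86 0 0 0 32;-1 111 86 0 0 0 32")

```text
time: 8.0
ee_pos: [0.4855, 0.0231, 0.0672]
tcp_rot: [180.0, 0.0, 93.9]
wrist_force: [-0.3, -0.4, -0.5]
opening: 0.032
grasp_force: 0.0
```

Emit:
carry_out(moves="0 0 -10 0 0 0 32;0 0 -35 0 0 0 32;0 0 -70 0 0 0 32;0 0 -115 0 0 0 32;0 -20 -165 0 0 0 40;0 -20 -210 0 0 0 40")

```text
time: 8.6
ee_pos: [0.4641, 0.0216, 0.2799]
tcp_rot: [-180.0, 0.0, 93.9]
wrist_force: [1.4, 1.3, 1.0]
opening: 0.04
grasp_force: 0.0
```

```bash
python3 -c "
from h import *
b=shot('side')['img'][:,:,::-1]
cv2.imwrite('pics/g3.png',cv2.resize(b[175:295,240:400],(800,600)))
go(.614,.0318,.290,27);go(.614,.0318,.228,27)"
```

```text
t 8.65 pos [0.4657 0.0217 0.2879] [179.4   0.   93.9] shift [-1.000e-01  1.486e+02 -6.000e-01] turn [ 0.52 -0.33 66.94] F [-5.2 -0.5  4.6] op 0.04043256712765169 0.0
t 8.65 pos [0.4657 0.0217 0.2879] [179.4   0.   93.9] shift [-1.00e-01  1.48e+02  6.14e+01] turn [ 0.52 -0.33 66.94] F [-5.2 -0.5  4.6] op 0.04043256712765169 0.0
```

View pics/g3.png

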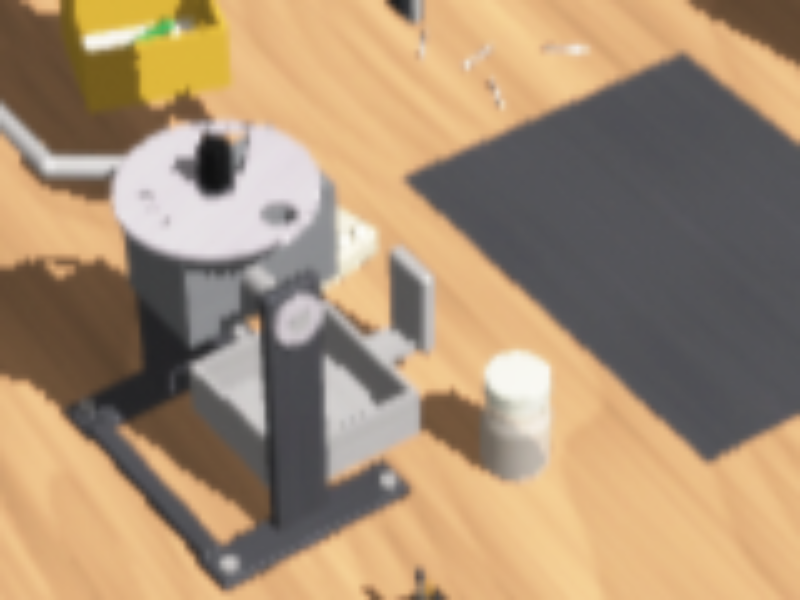

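The tray sits flat in place and the jar and cast are untouched. The cap post is next.

Emit:
carry_out(moves="0 0 -6 0 0 0 40;0 5 -12 0 0 7 40;0 20 -12 0 0 15 40;0 38 -12 0 0 23 40;0 56 -12 0 0 31 40;0 74 -12 0 0 39 40;0 92 -12 0 0 47 40;0 110 -12 0 0 55 40;0 126 -12 0 0 62 40;0 140 -12 0 0 67 40;0 147 -12 0 0 68.9 40;0 149 -12 0 0 68.9 40;0 149 -12 0 0 68.9 40;0 149 -12 0 0 68.9 40", force=40)

```text
time: 10.05
ee_pos: [0.6141, 0.0319, 0.2891]
tcp_rot: [-180.0, 0.0, 25.1]
wrist_force: [0.1, -0.6, 0.1]
opening: 0.04
grasp_force: 0.0
```

```bash
python3 -c "
from h import *
go(.6135,.0318,.228,25)"
```

```text
t 10.05 pos [0.6141 0.0319 0.2891] [-180.     0.    25.1] shift [-0.5 -0.1 61.1] turn [-0.01  0.03  0.09] F [ 0.1 -0.6  0.1] op 0.0399906812126178 0.0
```

Emit:
carry_out(moves="0 0 15 0 0 0 40;0 0 35 0 0 0 40;0 0 50 0 0 0 40;0 0 58 0 0 0 40;0 0 61 0 0 0 40;0 0 61 0 0 0 25;0 0 61 0 0 0 10;0 0 61 0 0 0 0;0 0 61 0 0 0 0;0 0 61 0 0 0 0;0 0 61 0 0 0 0", force=30)

```text
time: 11.15
ee_pos: [0.6144, 0.0323, 0.2293]
tcp_rot: [-180.0, -0.1, 25.1]
wrist_force: [-2.7, 3.0, 6.0]
opening: 0.0131
grasp_force: 32.6
```

```bash
python3 -c "
from h import *
go(.614,.0318,.228,93.9);print(bot.get_obs()['torque'])"
```

```text
t 11.15 pos [0.6144 0.0323 0.2293] [-1.80e+02 -1.00e-01  2.51e+01] shift [-0.6  0.2  1.3] turn [ 3.000e-02 -6.000e-02 -6.884e+01] F [-2.7  3.   6. ] op 0.013142064269173971 32.56331741809845
[0.64355164 0.77051034 0.07188366]
```

Emit:
carry_out(moves="0 0 0 0 0 -3 0;0 0 0 0 0 -8 0;0 0 0 0 0 -14 0;0 0 0 0 0 -20 0;0 0 0 0 0 -26 0;0 0 0 0 0 -32 0;0 0 0 0 0 -38 0;0 0 0 0 0 -44 0;0 0 0 0 0 -50 0;0 0 0 0 0 -56 0;0 0 0 0 0 -62 0;0 0 0 0 0 -67 0;0 0 0 0 0 -68.9 0;0 0 0 0 0 -68.9 0;0 0 0 0 0 -68.9 0;0 0 0 0 0 -68.9 40;0 0 0 0 0 -68.9 40;0 0 -10 0 0 -68.9 40;0 0 -35 0 0 -68.9 40;0 0 -60 0 0 -68.9 40")

```text
time: 13.15
ee_pos: [0.6143, 0.0317, 0.2893]
tcp_rot: [-180.0, 0.0, 93.9]
wrist_force: [-0.6, -0.5, 0.7]
opening: 0.0402
grasp_force: 0.0
```

```bash
python3 -c "
from h import *
go(.680,-.082,.270,93.9);go(.680,-.082,.192,93.9)
b=shot('side')['img'][:,:,::-1]
cv2.imwrite('pics/g4.png',cv2.resize(b[175:295,240:400],(800,600)))"
```

```text
t 13.15 pos [0.6143 0.0317 0.2893] [-180.     0.    93.9] shift [-117.9   57.8   19.3] turn [-0.03  0.02  0.03] F [-0.6 -0.5  0.7] op 0.040175396444924884 0.0
t 13.15 pos [0.6143 0.0317 0.2893] [-180.     0.    93.9] shift [-117.9   57.8   97.3] turn [-0.03  0.02  0.03] F [-0.6 -0.5  0.7] op 0.040175396444924884 0.0
```

View pics/g4.png

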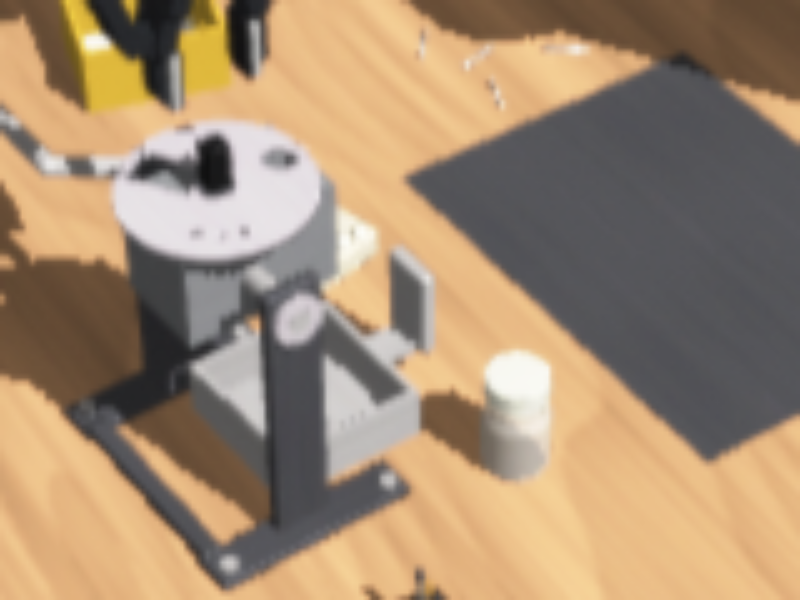

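The hole has moved round to the front, at side crop (281,158). I'll check its angle while moving over the crank.

```bash
python3 -c "
from h import *
s=shot('side')
c=onz(s,240+217/5-.4,175+189/5-.4,.207);h=onz(s,240+281/5-.4,175+158/5-.4,.207)
print(c,h,np.linalg.norm(h-[.6143,.0317,.207]))
d=h-[.6143,.0317,.207];print('cap deg',(np.degrees(np.arctan2(d[1],d[0]))%360)-183.9)
pins=[onz(s,240+x/5-.4,175+y/5-.4,.207) for x,y in((196,234),(222,236),(245,231))];d=pins[1]-[.6143,.0317,.207];print('pins-120',np.degrees(np.arctan2(d[1],d[0]))+120-183.9)
"
```

```text
[0.61389655 0.0342221  0.207     ] [0.57180764 0.02968789 0.207     ] 0.04253996806041098
cap deg -1.1889393624265097
pins-120 3.3434629621978047
```

Emit:
carry_out(moves="0 0 -5 0 0 0 40;-15 7 -5 0 0 0 40;-35 17 0 0 0 0 40;-55 27 0 0 0 0 40;-75 37 0 0 0 0 40;-95 47 5 0 0 0 40;-110 54 10 0 0 0 40;-118 58 19 0 0 0 40;-118 58 19 0 0 0 40;-118 58 19 0 0 0 40")

```text
time: 14.25
ee_pos: [0.6801, -0.0815, 0.2688]
tcp_rot: [-179.9, -0.0, 93.9]
wrist_force: [-0.3, 0.6, 1.0]
opening: 0.0402
grasp_force: 0.0
```

The cap is within about 2° of zero. Gripping the crank bar now.

Emit:
carry_out(moves="0 0 20 0 0 0 40;0 0 45 0 0 0 40;0 0 65 0 0 0 40;0 0 75 0 0 0 40;0 0 78 0 0 0 40;0 0 78 0 0 0 25;0 0 78 0 0 0 0;0 0 78 0 0 0 0;0 0 78 0 0 0 0;0 0 78 0 0 0 0;0 0 78 0 0 0 0", force=40)

```text
time: 15.35
ee_pos: [0.6805, -0.0817, 0.1928]
tcp_rot: [179.9, -0.0, 93.9]
wrist_force: [-3.0, 0.6, 6.3]
opening: 0.0104
grasp_force: 39.3
```

```bash
python3 -c "
from h import *
go(.680,-.082,.192,93.9)"
```

```text
t 15.35 pos [ 0.6805 -0.0817  0.1928] [179.9  -0.   93.9] shift [-0.3 -0.6  0.8] turn [ 0.09 -0.    0.05] F [-3.   0.6  6.3] op 0.010449806636558836 39.2564195394516
```

Emit:
carry_out(moves="0 -3.6 -6.2 0 0 0 0;0 -7.8 -11.9 0 0 0 0;0 -12.7 -17.2 0 0 0 0;0 -18.1 -21.9 0 0 0 0;0 -24 -25.9 0 0 0 0;0 -30.2 -29.3 0 0 0 0;0 -36.9 -32 0 0 0 0;0 -43.7 -34 0 0 0 0;0 -50.8 -35.1 0 0 0 0;0 -57.9 -35.5 0 0 0 0;0 -65.1 -35.1 0 0 0 0;0 -72.1 -34 0 0 0 0;0 -79 -32 0 0 0 0;0 -85.6 -29.3 0 0 0 0;0 -91.9 -25.9 0 0 0 0;0 -97.8 -21.9 0 0 0 0;0 -103.2 -17.2 0 0 0 0;0 -108 -11.9 0 0 0 0;0 -112.3 -6.2 0 0 0 0;0 -115.9 0 0 0 0 0")

```text
time: 17.35
ee_pos: [0.5665, -0.0903, 0.1933]
tcp_rot: [179.7, 0.1, 93.9]
wrist_force: [5.3, -1.5, 8.5]
opening: 0.0105
grasp_force: 45.6
```

Emit:
carry_out(moves="0 -1 3 0 0 0 0;0 -1 3 0 0 0 0;0 -1 3 0 0 0 0;0 -1 3 0 0 0 0;0 -1 3 0 0 0 0;0 -1 3 0 0 0 0;0 -1 3 0 0 0 0;0 -1 3 0 0 0 0;0 -1 3 0 0 0 0;0 -1 3 0 0 0 0")

```text
time: 18.35
ee_pos: [0.565, -0.0904, 0.1902]
tcp_rot: [179.8, 0.1, 93.9]
wrist_force: [3.1, -2.5, 7.0]
opening: 0.0106
grasp_force: 45.8
```

```bash
python3 -c "
from h import *
go(.680,-.082,.192,93.9)
b=shot('side')['img'][:,:,::-1];a=shot('top')['img'][:,:,::-1]
cv2.imwrite('pics/g5.png',np.hstack([cv2.resize(b[175:295,250:370],(400,400)),cv2.resize(a[200:300,290:390],(400,400))]))"
```

```text
t 18.35 pos [ 0.565  -0.0904  0.1902] [1.798e+02 1.000e-01 9.390e+01] shift [  0.5 115.3  -1.4] turn [0.23 0.08 0.02] F [ 3.1 -2.5  7. ] op 0.0106061922973529 45.812480449676514
```

View pics/g5.png

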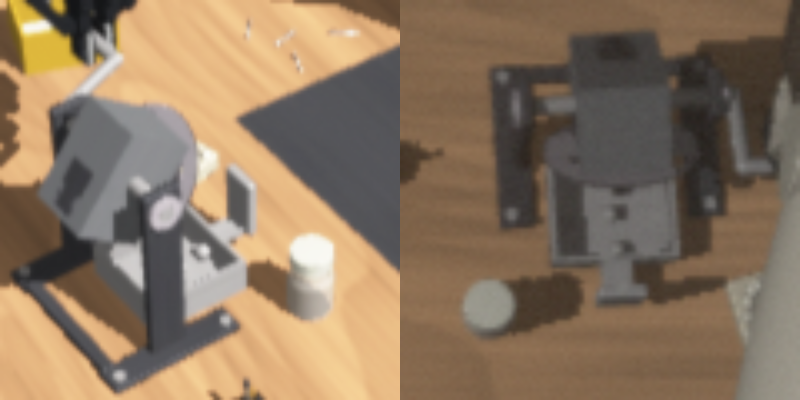

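Balls show in the tray at about top crop (620,185), (620,210) and (622,245). I'll push on to the stop, rock the drum once, then count them.

Emit:
carry_out(moves="0 0 3 0 0 0 0;0 1 5 0 0 0 0;0 1 5 0 0 0 0;0 1 0 0 0 0 0;0 4 -8 0 0 0 0;0 8 -13 0 0 0 0;0 4 -8 0 0 0 0;0 1 0 0 0 0 0;0 1 4 0 0 0 0;0 1 5 0 0 0 0;0 1 5 0 0 0 0;0 1 5 0 0 0 0;0 1 5 0 0 0 0")

```text
time: 19.75
ee_pos: [0.5651, -0.0903, 0.1886]
tcp_rot: [179.7, 0.1, 93.9]
wrist_force: [-12.1, -2.2, 33.3]
opening: 0.0098
grasp_force: 49.5
```

```bash
python3 -c "
from h import *
go(.680,-.082,.192,93.9)
b=shot('side')['img'][:,:,::-1];a=shot('top')['img'][:,:,::-1]
k=cv2.INTER_CUBIC
B=cv2.resize(b[235:280,275:325],(400,360),interpolation=k);A=cv2.resize(a[236:281,320:370],(400,360),interpolation=k)
cv2.imwrite('pics/g6.png',cv2.convertScaleAbs(np.hstack([B,A]),alpha=1.3))"
```

```text
t 19.75 pos [ 0.5651 -0.0903  0.1886] [1.797e+02 1.000e-01 9.390e+01] shift [  0.5 115.2  -2.7] turn [0.33 0.13 0.02] F [-12.1  -2.2  33.3] op 0.009838278412801087 49.52071487903595
```

View pics/g6.png

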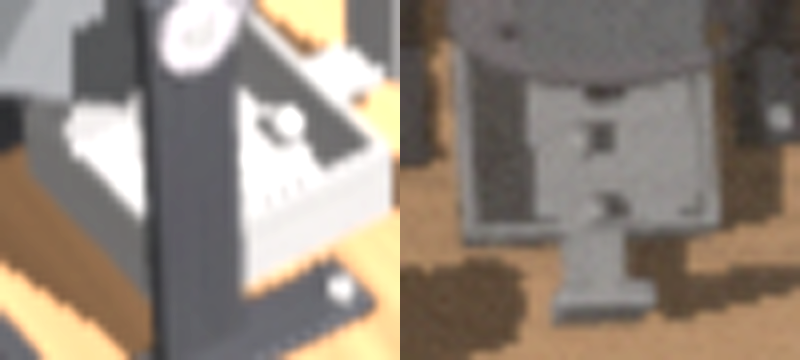

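The 33 N reaction shows the drum at its stop. Three balls, each with a shadow, lie in the tray at crop (585,85), (580,137) and (598,205). Cranking back upright.

Emit:
carry_out(moves="0 0 -8 0 0 0 0;0 3.6 -14.2 0 0 0 0;0 7.9 -19.9 0 0 0 0;0 12.7 -25.2 0 0 0 0;0 18.1 -29.9 0 0 0 0;0 24 -33.9 0 0 0 0;0 30.3 -37.3 0 0 0 0;0 36.9 -40 0 0 0 0;0 43.8 -42 0 0 0 0;0 50.8 -43.1 0 0 0 0;0 58 -43.5 0 0 0 0;0 65.1 -43.1 0 0 0 0;0 72.2 -42 0 0 0 0;0 79 -40 0 0 0 0;0 85.7 -37.3 0 0 0 0;0 91.9 -33.9 0 0 0 0;0 97.8 -29.9 0 0 0 0;0 103.2 -25.2 0 0 0 0;0 108.1 -19.9 0 0 0 0;0 112.3 -14.2 0 0 0 0")

```text
time: 21.85
ee_pos: [0.676, -0.0818, 0.1978]
tcp_rot: [-179.9, -0.0, 93.9]
wrist_force: [-5.4, -0.1, 8.2]
opening: 0.0105
grasp_force: 45.7
```

Emit:
carry_out(moves="0 3.6 6.2 0 0 0 0;0 4 9 0 0 0 0;0 4 11 0 0 0 0;0 4 11 0 0 0 0;0 4 11 0 0 0 0;0 4 11 0 0 0 0")

```text
time: 22.45
ee_pos: [0.6805, -0.0815, 0.1902]
tcp_rot: [179.8, -0.0, 94.0]
wrist_force: [-8.5, 0.1, 20.3]
opening: 0.0102
grasp_force: 47.0
```

```bash
python3 -c "
from h import *
go(.680,-.082,.192,93.9)"
```

```text
t 22.45 pos [ 0.6805 -0.0815  0.1902] [179.8  -0.   94. ] shift [-0.5 -0.6 -1.9] turn [ 0.16 -0.    0.05] F [-8.5  0.1 20.3] op 0.010211192530205072 46.95919632911682
```

The drum is at its upright stop (20 N). Relieving the load, releasing and backing off.

Emit:
carry_out(moves="0 0 -2 0 0 0 0;0 0 -2 0 0 0 40;0 0 -2 0 0 0 40;0 0 -2 0 0 0 40;0 0 -15 0 0 0 40;0 0 -45 0 0 0 40;0 0 -85 0 0 0 40;0 0 -120 0 0 0 40;-30 -10 -130 0 0 0 40;-70 -40 -130 0 0 0 40;-110 -80 -130 0 0 0 40;-150 -120 -130 0 0 0 40;-190 -160 -130 0 0 0 40;-230 -200 -130 0 0 0 40;-260 -230 -130 0 0 0 40;-270 -240 -130 0 0 0 40;-270 -240 -130 0 0 0 40;-270 -240 -130 0 0 0 40")

```text
time: 24.25
ee_pos: [0.4596, -0.3681, 0.3162]
tcp_rot: [180.0, -0.0, 93.8]
wrist_force: [-0.2, 0.6, -1.0]
opening: 0.0401
grasp_force: 0.0
```

```bash
python3 -c "
from h import *
go(.680,-.082,.192,93.9)
b=shot('side')['img'][:,:,::-1];a=shot('top')['img'][:,:,::-1]
k=cv2.INTER_CUBIC
cv2.imwrite('pics/g7.png',np.hstack([cv2.resize(b[175:295,240:340],(400,480),interpolation=k),cv2.resize(a[185:305,300:400],(400,480),interpolation=k)]))"
```

```text
t 24.25 pos [ 0.4596 -0.3681  0.3162] [180.   -0.   93.8] shift [270.6 239.1 124.4] turn [ 0.   -0.03 -0.06] F [-0.2  0.6 -1. ] op 0.04009797991348012 0.0
```

View pics/g7.png

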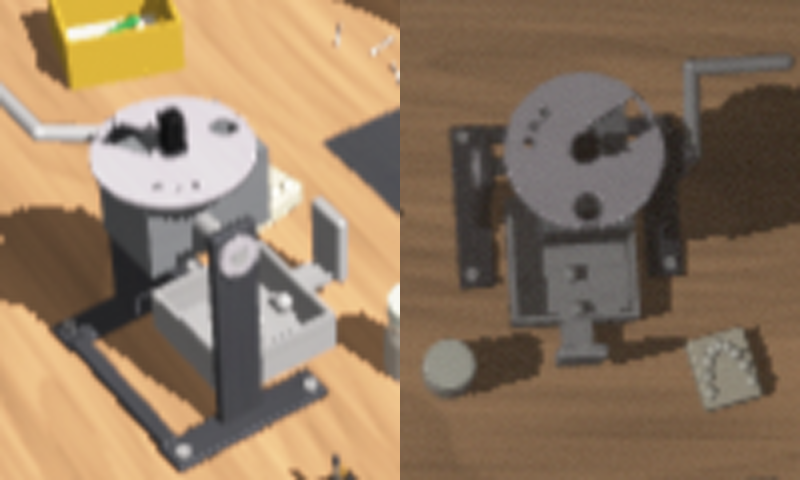

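The drum is upright, with the crank at its starting pixels. The round hole is at the front at top crop (587,207), the tray is in place with its balls, and the jar and cast are unmoved. Handing in.

```bash
python3 -c "
from workcell import bot
print(bot.job_done())"
```

```text
the job is handed in; nothing more can be done
None
```

I handed the job in at about 24 s: the tray is under the drum, the cap is at its round hole (about 2° from zero), and the drum is cranked fully over and back upright; I counted three small balls in the tray while it was tipped (two are in view now, the third spot is under the cap), and I infer the large ball is inside since I could not see it.

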